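# Hook the board tray out of a drive unit

### The arm

A 6-joint arm with a two-finger parallel gripper is mounted at the origin on the work surface. World frame = base frame: x ahead of the robot, y to its left, z up, the work surface at z = 0. Lengths are in mm, angles in rad, forces in N, time in s.
With the tool pointing down it reaches from about 350 to 875 mm from the base axis. Payload 4.2 kg.
Tool frame: the origin (TCP) lies between the finger pads; the fingertips stand 17 mm ahead of it and the grasp point (between the pads) lies 2 mm behind it (nose_length is the distance from the TCP to the fingertips, in mm); z points along the fingers, y is the direction in which the jaws open and shut (so a half turn about z gives the same grasp; the last joint's range is limited). The gripper opens to 85 mm and grips with 20 to 120 N. Pads are 22 mm wide; open, the fingers measure 114 mm over their backs; the gripper's body (76 mm by 85 mm) begins 54 mm behind the grasp point. The pads swing forward as they close: fully open they stand 13 mm farther back than shut.
Start: joints at [1.569, 0.385, 0.008, 0, -1.194, -0.259], TCP at [161.127, 603.852, 248.312] pointing down, gripper open.
Joint ranges: [-3.14, 3.14], [-1.21, 2.06], [-1.07, 1.41], [-3.16, 2.05], [-2.99, -0.16], [-3.1, 3.1]. Speed limits (rad/s): [2.79, 2.79, 3.14, 3.14, 3.14, 3.14].

### API

Orientations are given as a unit quaternion [x, y, z, w].
In Python, from bench import * gives the robot as it stands.
- The arm moves only by the tool jog_arm, never from a script. Its argument "increments" is a list of rows, each a list of 4 numbers: the shift along the tool's x, y, z in m, then the turn about the tool's z in degrees. A call has 1 to 10 rows; each row is the pose to reach, as a shift and turn from the pose measured when the call began, along the tool's axes at that moment; what a row does not reach only later rows make up. A row lasts 1/8 s, in which the tool goes at most 62.5 mm and 10.7 degrees, less where a joint would pass 70% of its speed; a pose out of reach is approached as far as the arm can. A call with a gripper value outside its range is refused whole. "hand" is the gripper's target within -1 to 1 (fully open at 1, half-way at 0, shut at -1), set as the call begins (left out, the last holds). The fingers move at their own pace and stop on an object; the grip force is fixed at half the most. Time passes only in rows, so rows that repeat a pose let the fingers close. It gives the time, the measured TCP pose, the force and the opening at its end, in the units of the state.
- read_state(): the state, without advancing time (a new reading comes with each control period).
- get_image(name): name is "scene" or "top" or "wrist"; returns the picture (384x512x3 uint8, red, green, blue); there is no depth.
- calibration(name): a dict with "fx", "fy", "cx", "cy" (pixels), "D" ([k1, k2, p1, p2, k3] as OpenCV has them; the pictures are not rectified), "position" and "rotation" of the camera in the world; the wrist camera has in their place "hand_eye" (4x4, takes a point from camera to tool coordinates, whose origin is the TCP and whose axes are the flange's). Camera axes: x right, y up, looking along -z (the intrinsics and any distortion apply to the point x, -y, -z); pixel columns grow to the right and rows downward; lengths in mm; the calibration is good to about 2 mm. A picture is of the moment at which its call begins: read the wrist's pose just before it. calibration takes no time and is no camera call.
- job_done(): hands the job in, once; it reports no verdict.
The state is a dict: "clock": time; "joints": joint angles; "joint_vel": joint speeds; "joint_efforts": joint torques, N m; "position": TCP position; "ee_rot": TCP orientation; "contact_force": force on the tool from outside, world axes, zero at the start; "wrist_torque": the same for the moment, N m; "gripper_width": finger opening in mm.
Only numpy, scipy, OpenCV 4.12 (cv2) and the standard library are available. Lean on these libraries where they do the work, as an engineer would, in place of code of your own. Each camera call takes 0.05 s, during which the arm holds its last target.

### The job

Take the blue-handled hook from its black mat, put its tip down into the finger hole of the yellow tab on the drive unit's board tray, and with the hook draw the tray gently out until you feel it come up against its stop. Leave the tray out, unhook, and stand the hook back upright on its mat. Do not yank the tray, do not pull it with the gripper's fingers, and do not disturb the meter, capacitor and screwdriver lying around.

Things in the scene. Friction and masses are not known exactly. Their poses are not given: they have to be found in the camera images.
- chassis: Drive unit: fixed golden sheet-metal box 240 (x) x 190 (y) x 117 mm high, with a green board and black connectors on top, up to 157 mm. Origin: on the bench under the middle of the open front, which faces the robot; x points from there to the back; the tray slides out along -x. A rubber stop hidden inside, set differently on each unit, halts the tray 75 to 110 mm out of home.
- tray: Aluminium tray 200 x 136 mm with a green board. Axes as the chassis; origin 58 mm above the chassis origin when fully home (starts 0 to 12 mm out). About 0.5 kg, slides with about 3 N drag, stays where left. The stop yields about 0.4 mm per N; only force shows the stop: pull 7 to 14 N in all there for half a second. More than 20 N from the hook, any way, damages the tray.
- tray_hole (a point): Centre of the finger hole, at the top face of the yellow tab (70 mm above the bench). The hole is round, 16 mm across, vertical, through the tab, which is 4 mm thick, 50 mm wide and level, free above and below; hole centre 20 mm behind the tab's outer edge and 26 mm before the chassis front when home. Moves with the tray.
- hook: Hook tool, 0.14 kg, standing upright on the mat. Blue handle block 60 (x) x 22 (y) x 44 mm high, origin at the centre of its underside; a steel rod 7 mm thick leaves the handle's +x end at 36 mm height, runs level to x = 80 mm, then turns straight down to a rounded tip. Grip the handle across its 22 mm width (y), about 26 mm above its underside, with 40 N or more.
- hook_tip (a point): Lowest point of the hook's downturned tip: x = 80 mm, y = 0, 8.5 mm above the handle's underside, 24 mm below the underside of the rod's level part.
- mat: Fixed black rubber mat, 200 (x) x 120 (y) x 3 mm thick, origin at the centre of its underside. The hook stands on it at the start and at the end. It is either on the left or on the right of the work.
- meter: Bystander: grey hand-held meter 150 x 75 x 34 mm lying on the bench, origin at the centre of its underside. Must not be moved.
- capacitor: Bystander: loose dark blue capacitor can standing upright, 35 mm diameter, 50 mm high, origin at the centre of its underside. Must not be moved.
- screwdriver: Bystander: red-handled screwdriver about 200 mm long, lying on the bench beside the chassis, roughly along its x. Must not be moved.

How it is judged:
By the outcome, as a careful person would: the job done as asked, in the order asked, and still so for the second after the job is handed in, with the robot touching nothing.
It also fails if it takes over 58 s, if anything falls off the work surface, if the arm or the gripper's body presses on something with over 40 N, if the wrist force passes 120 N, or if a joint passes its speed limit or range.

## Working session

There is one attempt and no reset: what is moved stays moved. The work goes in short steps, Python scripts to look and compute and a tool call to move; the robot and the scene stay as the last step left them, time stands still between calls to the robot, and variables do not carry over. Pictures are saved under pics/ and viewed, and the job is handed in when it is done.

Besides the shell and the picture viewer there is one more tool, called after "Request:" by a JSON object that holds its "api" and its "payload", one argument or row to a line. jog_arm: Moves the arm, as the interface text tells. Its arguments: {"type":"object","properties":{"increments":{"type":"array"},"hand":{"type":"number"}},"required":["increments"]}

```bash
mkdir -p pics; ls
python3 - <<'E'
from bench import *
import cv2
s=read_state();print(s)
for n in("scene","top","wrist"):
    c=calibration(n);print(n,c)
for n in("scene","top","wrist"):
    cv2.imwrite(f"pics/{n}0.png",get_image(n)[:,:,::-1])
E
```

```text
pics
{'clock': 0.0, 'joints': array([ 1.56857814e+00,  3.85591457e-01,  6.61572738e-03, -5.11332732e-04,
       -1.19399948e+00, -2.58608921e-01]), 'joint_vel': array([ 0.00077371,  0.00156172,  0.00178616,  0.00082825,  0.00044197,
       -0.00053364]), 'joint_efforts': array([ 9.55571886e-04, -3.92285156e+01,  1.88407874e+01,  4.18619201e+00,
       -4.53966932e-03, -5.09730071e-06]), 'position': array([161.00522256, 603.33628013, 247.19469404]), 'ee_rot': array([ 9.91495311e-01, -1.30137642e-01, -9.63991166e-05,  1.11088164e-03]), 'contact_force': array([-0.67403371,  0.42041732,  0.37609911]), 'wrist_torque': array([-0.00733156, -0.01202245,  0.05205951]), 'gripper_width': 85.3292411425217}
scene {'fx': 497.6146420837014, 'fy': 497.6146420837014, 'cx': 256.05001266976535, 'cy': 194.59176506498287, 'D': array([0.00684074, 0.        , 0.        , 0.        , 0.        ]), 'position': array([1287.66216135,  582.31466411,  722.31195478]), 'rotation': array([0.19435728, 0.41490047, 0.81363136, 0.35789223])}
top {'fx': 405.91975713124765, 'fy': 405.91975713124765, 'cx': 262.29012855156645, 'cy': 188.24493167104765, 'D': array([-0.12917732,  0.        ,  0.        ,  0.        ,  0.        ]), 'position': array([ 436.93481327,    9.72548879, 1143.51758394]), 'rotation': array([-0.05663866,  0.06452048,  0.7122278 , -0.69667835])}
wrist {'fx': 313.36765584766846, 'fy': 313.36765584766846, 'cx': 255.0972564351543, 'cy': 192.73903584422922, 'D': array([-0.08126423,  0.        ,  0.        ,  0.        ,  0.        ]), 'hand_eye': array([[ 4.82723397e-05,  9.59658697e-01,  2.81167536e-01,
         7.11113245e+01],
       [ 9.99998112e-01, -5.92512868e-04,  1.85063285e-03,
         5.54014620e-01],
       [ 1.94257129e-03,  2.81166915e-01, -9.59656914e-01,
        -1.26885261e+02],
       [ 0.00000000e+00,  0.00000000e+00,  0.00000000e+00,
         1.00000000e+00]])}
```

View pics/top0.png

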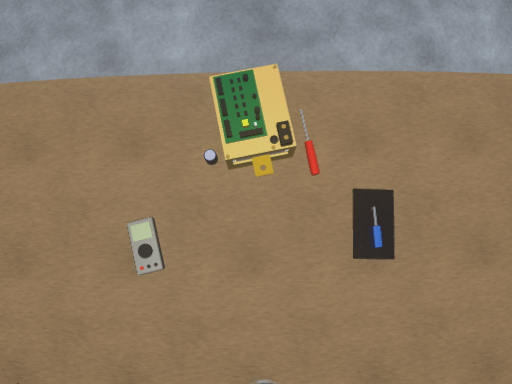

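View pics/scene0.png

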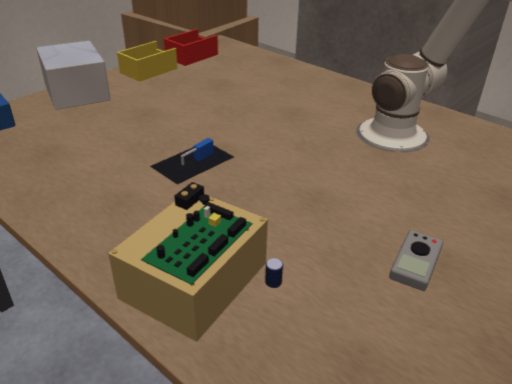

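View pics/wrist0.png

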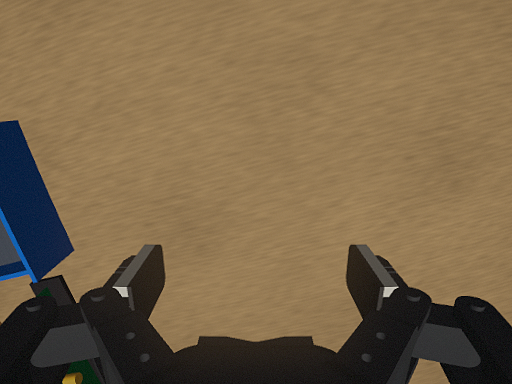

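```bash
cat > h.py <<'E'
from bench import *
import numpy as np, cv2
from scipy.spatial.transform import Rotation as R
def cam(n,s=None):
    c=calibration(n);K=np.array([[c['fx'],0,c['cx']],[0,c['fy'],c['cy']],[0,0,1.]])
    if n=="wrist":
        s=s or read_state();T=np.array(c['hand_eye']);Rt=R.from_quat(s['ee_rot']).as_matrix()
        return K,np.array(c['D']),Rt@T[:3,:3],s['position']+Rt@T[:3,3]
    r=np.array(c['rotation']); 
    return K,np.array(c['D']),R.from_quat(r).as_matrix(),np.array(c['position'])
def ray(C,uv):
    K,D,Rm,p=C
    q=cv2.undistortPoints(np.array(uv,float).reshape(-1,1,2),K,D).reshape(-1,2)
    d=np.c_[q[:,0],-q[:,1],-np.ones(len(q))]@Rm.T
    return p,d
def onz(C,uv,z):
    p,d=ray(C,uv); return p+d*((z-p[2])/d[:,2])[:,None]
def proj(C,X):
    K,D,Rm,p=C
    x=(np.atleast_2d(X)-p)@Rm; x=x*[1,-1,-1]
    return cv2.projectPoints(x,np.zeros(3),np.zeros(3),K,D)[0].reshape(-1,2)
def show(n,name,crop=None,k=1):
    im=get_image(n)[:,:,::-1].copy()
    cv2.imwrite(f"pics/{name}_raw.png",im)
    if crop: a,b,c,d=crop; im=im[b:d,a:c]
    if k!=1: im=cv2.resize(im,None,fx=k,fy=k,interpolation=cv2.INTER_CUBIC)
    cv2.imwrite(f"pics/{name}.png",im)
def blob(im,lo,hi,box=None):
    hsv=cv2.cvtColor(im,cv2.COLOR_BGR2HSV);m=cv2.inRange(hsv,np.array(lo),np.array(hi))
    if box: k=np.zeros_like(m);a,b,c,d=box;k[b:d,a:c]=1;m=m*k
    cs,_=cv2.findContours(m,cv2.RETR_EXTERNAL,cv2.CHAIN_APPROX_NONE)
    return m,sorted(cs,key=cv2.contourArea,reverse=True)
E
python3 - <<'E'
from h import *
np.set_printoptions(precision=1,suppress=True)
im=cv2.imread("pics/top0.png");C=cam("top")
# blue handle
m,cs=blob(im,(100,120,60),(130,255,255),(340,180,400,270))
r=cv2.minAreaRect(cs[0]);b=cv2.boxPoints(r);print("handle px",r,onz(C,b,47),onz(C,[r[0]],47))
m,cs=blob(im,(0,0,0),(180,255,35),(340,180,400,270))
h=cv2.minAreaRect(np.vstack([c for c in cs if cv2.contourArea(c)>20]));b=cv2.boxPoints(h);P=onz(C,b,3);print("mat",P,P.mean(0),np.linalg.norm(P-np.roll(P,1,0),axis=1))
for nm,uv,z in [("rodend",(374.5,208),40),("hole",(263,168),70),("cap",(211,156),50)]: print(nm,onz(C,[uv],z))
print("tab",onz(C,[(254,176),(273,174),(252,158),(272,155)],70))
print("chassis top",onz(C,[(210,76),(276,66),(295,150),(226,160)],117))
print("meter",onz(C,[(128,222),(152,218),(162,269),(138,274)],34))
print("sd",onz(C,[(301,110),(315,174),(308,142)],15))
big=cv2.resize(im[55:185,195:325],None,fx=4.5,fy=4.5,interpolation=cv2.INTER_CUBIC);cv2.imwrite("pics/c1.png",big)
big=cv2.resize(im[180:270,340:410],None,fx=6,fy=6,interpolation=cv2.INTER_CUBIC);cv2.imwrite("pics/c2.png",big)
E
```

```text
handle px ((377.17681884765625, 236.09146118164062), (21.865446090698242, 8.503228187561035), 83.6598129272461) [[ 516.5 -301.6   47. ]
 [ 518.4 -325.4   47. ]
 [ 459.  -328.4   47. ]
 [ 457.3 -304.7   47. ]] [[ 487.7 -315.    47. ]]Traceback (most recent call last):
  File "<stdin>", line 8, in <module>
    return _nx.concatenate(arrs, 0, dtype=dtype, casting=casting)
           ~~~~~~~~~~~~~~~^^^^^^^^^^^^^^^^^^^^^^^^^^^^^^^^^^^^^^^
ValueError: need at least one array to concatenate
```

Run:
```python
from h import *
np.set_printoptions(precision=1,suppress=True)
im=cv2.imread("pics/top0.png");C=cam("top")
g=cv2.cvtColor(im,cv2.COLOR_BGR2HSV)
print(g[200,360],g[250,360],g[220,345])
m,cs=blob(im,(0,0,0),(180,255,50),(340,180,400,270))
h=cv2.minAreaRect(np.vstack(cs[:3]));b=cv2.boxPoints(h);P=onz(C,b,3);print("mat",P,P.mean(0),np.linalg.norm(P-np.roll(P,1,0),axis=1))
for nm,uv,z in [("rodend",(374.5,208),40),("hole",(263,168),70),("cap",(211,156),50)]: print(nm,onz(C,[uv],z))
print("tab",onz(C,[(254,176),(273,174),(252,158),(272,155)],70))
print("chassis top",onz(C,[(210,76),(276,66),(295,150),(226,160)],117))
print("meter",onz(C,[(128,222),(152,218),(162,269),(138,274)],34))
print("sd",onz(C,[(301,110),(315,174),(308,142)],15))
big=cv2.resize(im[55:185,195:325],None,fx=4.5,fy=4.5,interpolation=cv2.INTER_CUBIC);cv2.imwrite("pics/c1.png",big)
big=cv2.resize(im[180:270,340:410],None,fx=6,fy=6,interpolation=cv2.INTER_CUBIC);cv2.imwrite("pics/c2.png",big)
```

```text
[ 8 55 51] [16 58 48] [ 17 101 144]
mat [[ 430.5 -257.9    3. ]
 [ 623.7 -268.8    3. ]
 [ 621.2 -384.     3. ]
 [ 426.5 -370.1    3. ]] [ 525.5 -320.2    3. ] [112.3 193.5 115.2 195.2]
rodend [[ 565.8 -314.5   40. ]]
hole [[678.4  -7.6  70. ]]
cap [[720.2 135.7  50. ]]
tab [[656.8  17.2  70. ]
 [661.2 -34.3  70. ]
 [706.9  21.7  70. ]
 [714.2 -33.   70. ]]
chassis top [[928.4 131.7 117. ]
 [954.2 -49.2 117. ]
 [714.4 -91.7 117. ]
 [691.2  88.8 117. ]]
meter [[542.1 369.   34. ]
 [552.1 301.5  34. ]
 [412.7 272.   34. ]
 [399.8 338.2  34. ]]
sd [[ 863.3 -124.3   15. ]
 [ 670.3 -156.2   15. ]
 [ 765.2 -140.4   15. ]]
```

View pics/c1.png

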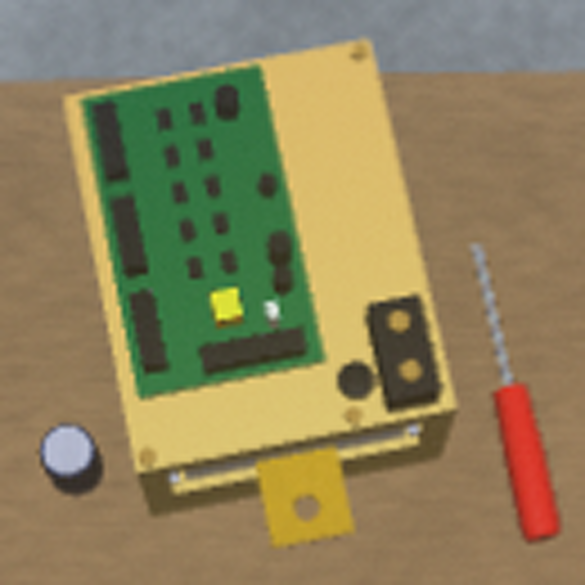

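View pics/c2.png

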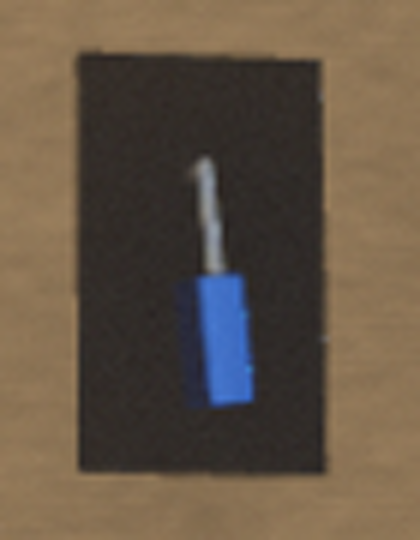

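```bash
cat >> h.py <<'E'
def yaw(s): 
    M=R.from_quat(s['ee_rot']).as_matrix(); return np.degrees(np.arctan2(M[1,0],M[0,0]))
def to(x,y,z,yw,s=None):
    s=s or read_state();M=R.from_quat(s['ee_rot']).as_matrix()
    d=M.T@(np.array([x,y,z])-s['position'])/1000
    t=-(yw-yaw(s)); t=(t+180)%360-180
    n=max(np.linalg.norm(d)*1000/62.5,abs(t)/10.7)
    print("rel",np.round(d,4),"turn",round(t,2),"rows",round(n,1)); return d,t
E
python3 - <<'E'
from h import *
s=read_state();print(s['clock'],yaw(s))
to(520,120,290,-15);to(490,-315,220,2)
E
```

```text
0.15 -14.951960504238512
rel [ 0.4716  0.3746 -0.0419] turn 0.05 rows 9.7
rel [0.5548 0.8025 0.0288] turn -16.95 rows 15.6
```

Request:
{"api": "jog_arm", "payload": {
  "increments": [
    [0.05,0.04,-0.01,0],
    [0.1,0.08,-0.02,0],
    [0.15,0.12,-0.03,0],
    [0.2,0.16,-0.04,0],
    [0.25,0.2,-0.04,0],
    [0.3,0.24,-0.04,0],
    [0.35,0.28,-0.04,0],
    [0.4,0.33,-0.04,0],
    [0.44,0.375,-0.04,0],
    [0.46,0.42,-0.04,0]
  ],
  "hand": 1
}}

```text
clock: 1.4
position: [496.6, 82.7, 287.8]
ee_rot: [0.991, -0.13, -0.0, 0.001]
contact_force: [0.7, 0.8, -1.5]
gripper_width: 85.5
```

Run:
```python
from h import *
s=read_state();print(s['clock'],yaw(s),s['position'],s['joints'])
to(490,-315,220,2)
```

```text
1.4 -14.952988323284206 [496.58732547  82.69379978 287.82706107] [ 0.48881586  0.14875265 -0.21723556  0.00144336 -1.20624994  0.82048615]
rel [0.0963 0.3858 0.0686] turn -16.95 rows 6.5
```

Request:
{"api": "jog_arm", "payload": {
  "increments": [
    [0.012,0.05,0.008,-2],
    [0.024,0.1,0.017,-5],
    [0.036,0.15,0.025,-8],
    [0.05,0.2,0.035,-11],
    [0.062,0.25,0.043,-14],
    [0.074,0.3,0.052,-16],
    [0.086,0.35,0.06,-17],
    [0.096,0.386,0.068,-17],
    [0.096,0.386,0.068,-17],
    [0.096,0.386,0.068,-17]
  ]
}}

```text
clock: 2.65
position: [489.5, -314.8, 220.3]
ee_rot: [1.0, 0.018, -0.001, 0.001]
contact_force: [-0.5, 0.1, 0.8]
gripper_width: 85.5
```

Run:
```python
from h import *
s=read_state();print(s['clock'],yaw(s),s['position'],s['joints'])
show("wrist","w1")
```

```text
2.65 2.0370017779429777 [ 489.49443192 -314.80090105  220.33770647] [-0.29247772  0.33329739 -0.14371382  0.00199877 -1.09450816  1.8979103 ]
```

View pics/w1.png

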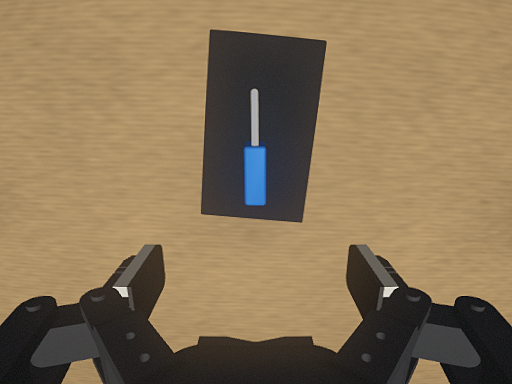

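Run:
```python
from h import *
np.set_printoptions(precision=1,suppress=True)
s=read_state();im=cv2.imread("pics/w1_raw.png");C=cam("wrist",s)
m,cs=blob(im,(100,120,120),(130,255,255),(200,60,330,230))
r=cv2.minAreaRect(cs[0]);P=onz(C,cv2.boxPoints(r),47);print(r,P,P.mean(0),np.linalg.norm(P-np.roll(P,1,0),axis=1))
m,cs=blob(im,(0,0,100),(180,70,255),(230,80,280,146));c=cs[0].reshape(-1,2);print(c.min(0),c.max(0))
for v in(92,100,120,140):
    u=c[c[:,1]==v][:,0]; print(v,u.min(),u.max(),onz(C,[((u.min()+u.max())/2,v)],42.5))
q=cv2.minAreaRect(cs[0]);print(q,onz(C,cv2.boxPoints(q),42.5))
m,cs=blob(im,(0,0,0),(180,110,75),(180,10,350,235))
h=cv2.convexHull(max(cs,key=cv2.contourArea));a=cv2.approxPolyDP(h,6,True).reshape(-1,2);M=onz(C,a,3);print(a,M,M.mean(0))
```

```text
((254.5, 175.5), (59.0, 21.0), 90.0) [[ 519.  -302.9   47. ]
 [ 519.8 -323.    47. ]
 [ 460.2 -325.7   47. ]
 [ 459.4 -304.5   47. ]] [ 489.6 -314.    47. ] [59.6 20.1 59.6 21.2]
[251  89] [258 145]
92 251 257 [[ 569.4 -310.6   42.5]]
100 251 257 [[ 562.1 -310.9   42.5]]
120 251 258 [[ 543.6 -312.    42.5]]
140 251 258 [[ 524.6 -312.7   42.5]]
((254.5, 117.0), (56.0, 7.0), 90.0) [[ 572.  -307.8   42.5]
 [ 572.2 -314.3   42.5]
 [ 519.9 -316.3   42.5]
 [ 519.6 -309.5   42.5]]
[[210  30]
 [325  41]
 [301 221]
 [201 213]] [[ 630.4 -263.6    3. ]
 [ 624.4 -381.4    3. ]
 [ 427.1 -371.1    3. ]
 [ 432.8 -253.3    3. ]] [ 528.7 -317.3    3. ]
```

Run:
```python
from h import *
to(489.6,-314.1,27.5,2.3)
```

```text
rel [ 0.     -0.0006  0.1932] turn -0.21 rows 3.1
```

Request:
{"api": "jog_arm", "payload": {
  "increments": [
    [0,-0.0005,0.05,-0.2],
    [0,-0.0005,0.1,-0.2],
    [0,-0.0005,0.15,-0.2],
    [0,-0.0005,0.175,-0.2],
    [0,-0.0005,0.188,-0.2],
    [0,-0.0005,0.193,-0.2],
    [0,-0.0005,0.193,-0.2],
    [0,-0.0005,0.193,-0.2]
  ]
}}

```text
clock: 3.7
position: [490.4, -314.5, 28.9]
ee_rot: [1.0, 0.02, 0.001, 0.001]
contact_force: [-0.6, 1.2, 0.6]
gripper_width: 85.7
```

Request:
{"api": "jog_arm", "payload": {
  "increments": [
    [0,0,0,0],
    [0,0,0,0],
    [0,0,0,0],
    [0,0,0,0],
    [0,0,0,0],
    [0,0,0,0],
    [0,0,0,0],
    [0,0,0,0]
  ],
  "hand": -1
}}

```text
clock: 4.7
position: [490.6, -314.5, 29.1]
ee_rot: [1.0, 0.02, 0.001, 0.001]
contact_force: [0.5, -0.7, 1.2]
gripper_width: 21.1
```

Request:
{"api": "jog_arm", "payload": {
  "increments": [
    [0,0,-0.01,0],
    [0,0,-0.03,0],
    [0,0,-0.06,0],
    [0,0,-0.09,0],
    [0,0,-0.12,0],
    [0,0,-0.13,0]
  ]
}}

```text
clock: 5.45
position: [490.8, -314.3, 161.0]
ee_rot: [1.0, 0.02, 0.003, 0.002]
contact_force: [-0.3, 1.1, -1.4]
gripper_width: 20.7
```

Run:
```python
from h import *
s=read_state();print(s['clock'],yaw(s),s['position'],s['contact_force'])
to(565,-27,160,10)
```

```text
5.45 2.309442023980066 [ 490.8188965  -314.27569499  161.02382933] [-0.27669851  1.09074687 -1.39354626]
rel [ 0.0857 -0.2841  0.0004] turn -7.69 rows 4.7
```

Request:
{"api": "jog_arm", "payload": {
  "increments": [
    [0.01,-0.03,0,-1],
    [0.022,-0.075,0,-3],
    [0.037,-0.125,0,-5],
    [0.052,-0.175,0,-6],
    [0.067,-0.225,0,-7],
    [0.079,-0.265,0,-7.7],
    [0.085,-0.284,0,-7.7],
    [0.085,-0.284,0,-7.7],
    [0.085,-0.284,0,-7.7],
    [0.085,-0.284,0,-7.7]
  ]
}}

```text
clock: 6.7
position: [563.8, -28.2, 160.2]
ee_rot: [0.996, 0.086, 0.002, 0.002]
contact_force: [0.5, -0.1, -2.2]
gripper_width: 21.4
```

Run:
```python
from h import *
s=read_state();print(s['clock'],yaw(s),s['position'],s['contact_force'])
np.save("s2.npy",s,allow_pickle=True)
show("wrist","w2",(100,0,400,220),2.5)
```

```text
6.7 9.909382972732079 [563.84855518 -28.22568692 160.17622496] [ 0.53315696 -0.14829197 -2.21602377]
```

View pics/w2.png

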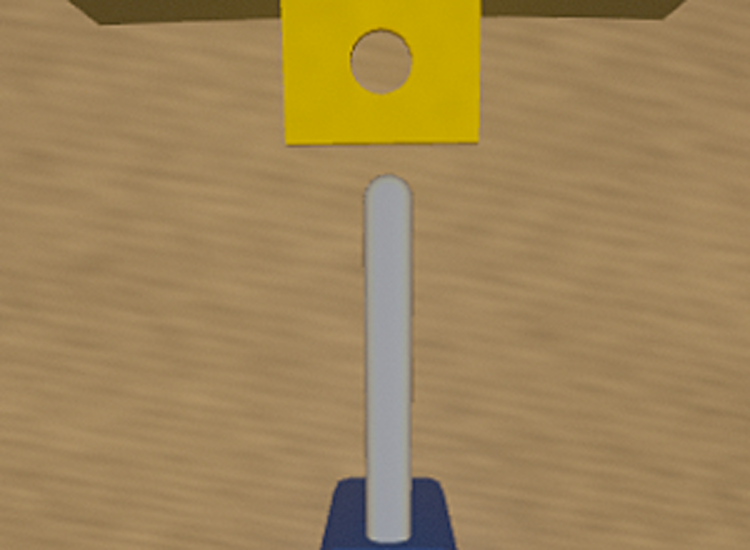

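Run:
```python
from h import *
np.set_printoptions(precision=1,suppress=True)
s=np.load("s2.npy",allow_pickle=True).item();im=cv2.imread("pics/w2_raw.png");C=cam("wrist",s)
M=R.from_quat(s['ee_rot']).as_matrix()
m,cs=blob(im,(20,160,100),(35,255,255),(190,0,320,80))
y=m.copy()
cs,h=cv2.findContours(y,cv2.RETR_CCOMP,cv2.CHAIN_APPROX_NONE)
for c,k in zip(cs,h[0]):
    if cv2.contourArea(c)<200: continue
    if k[3]>=0:
        e=cv2.fitEllipse(c);print("hole",e);H=onz(C,[e[0]],70)[0];
        Q=onz(C,c.reshape(-1,2),70);(cx,cy),rr=cv2.minEnclosingCircle(Q[:,:2].astype(np.float32));print(H,cx,cy,"diam",2*rr)
    else:
        c=c.reshape(-1,2);print(c.min(0),c.max(0));
        lo=c[c[:,1]>40];v=[]
        for side in(0,1):
            pts=[]
            for r in range(5,54):
                u=c[c[:,1]==r][:,0]
                if len(u):pts.append((u.max() if side else u.min(),r))
            P=onz(C,pts,70)[:,:2];l=cv2.fitLine(P.astype(np.float32),cv2.DIST_L2,0,.01,.01).ravel();print("edge",l,np.degrees(np.arctan(l[1]/l[0])))
        bp=[(u,c[c[:,0]==u][:,1].max()) for u in range(220,287)]
        P=onz(C,bp,70)[:,:2];l=cv2.fitLine(P.astype(np.float32),cv2.DIST_L2,0,.01,.01).ravel();print("front",l,np.degrees(np.arctan2(-l[0],l[1])))
Ht=M.T@(H-s['position']);print("hole in tool",Ht)
zc=s['position'][2]-9.9+ -0+0
rod_z=s['position'][2]+9.9
m,cs=blob(im,(0,0,100),(180,60,255),(235,60,280,215));c=cs[0].reshape(-1,2);print(c.min(0),c.max(0))
for v in(72,73,80,90,120,150,180,200):
    u=c[c[:,1]==v][:,0]; 
    if len(u): print(v,u.min(),u.max(),M.T@(onz(C,[((u.min()+u.max())/2,v)],rod_z)[0]-s['position']))
ed=onz(C,[(255.5,c[:,1].min())],rod_z+1)[0];print("far end tool",M.T@(ed-s['position']))
```

```text
[212   0] [292  57]
edge [  1.    0.2 674.6  18. ] 10.533735
edge [  1.    0.2 683.2 -31.2] 10.819592
front [  0.2  -1.  662.  -10.1] -169.96208
hole ((251.9878387451172, 24.498348236083984), (25.131629943847656, 26.161848068237305), 1.5754320621490479)
[681.5  -6.   70. ] 681.3893432617188 -6.04025936126709 diam 16.66452980041504
hole in tool [119.3  -2.   90.6]
[246  70] [264 214]
72 249 261 [81.2  0.1 -9.6]
73 248 262 [80.9  0.1 -9.6]
80 246 264 [78.5  0.1 -9.6]
90 246 264 [75.1  0.1 -9.6]
120 246 264 [64.4  0.1 -9.7]
150 246 264 [53.4  0.1 -9.7]
180 246 263 [41.8 -0.1 -9.7]
200 247 263 [33.7  0.1 -9.8]
far end tool [ 81.8   0.3 -10.6]
```

Run:
```python
from h import *
to(603.8,-20.3,103,10.4)
```

```text
rel [ 0.0404 -0.0011  0.0575] turn -0.49 rows 1.1
```

Request:
{"api": "jog_arm", "payload": {
  "increments": [
    [0.01,0,0.005,-0.3],
    [0.025,-0.001,0.02,-0.5],
    [0.036,-0.001,0.04,-0.5],
    [0.0404,-0.0011,0.053,-0.5],
    [0.0404,-0.0011,0.0575,-0.5],
    [0.0404,-0.0011,0.0575,-0.5],
    [0.0404,-0.0011,0.0575,-0.5]
  ]
}}

```text
clock: 7.62
position: [604.1, -20.3, 103.8]
ee_rot: [0.996, 0.091, 0.003, 0.002]
contact_force: [0.3, -0.8, -2.2]
gripper_width: 21.6
```

Run:
```python
from h import *
s=read_state();print(s['clock'],yaw(s),s['position'],s['contact_force'])
show("wrist","w3",(150,0,360,160),3.5)
M=R.from_quat(s['ee_rot']).as_matrix();C=cam("wrist",s)
tip=s['position']+M@np.array([79,0.1,17.6]);print("tip",tip,"px tip",proj(C,tip),"hole",proj(C,[681.5,-6,70]))
```

```text
7.625 10.423272560105683 [604.09084422 -20.31851185 103.81441351] [ 0.27521024 -0.76928508 -2.17876822]
tip [681.91319819  -6.18601297  86.6468948 ] px tip [[255.11093019  82.99594536]] hole [[254.48833093  85.94008394]]
```

View pics/w3.png

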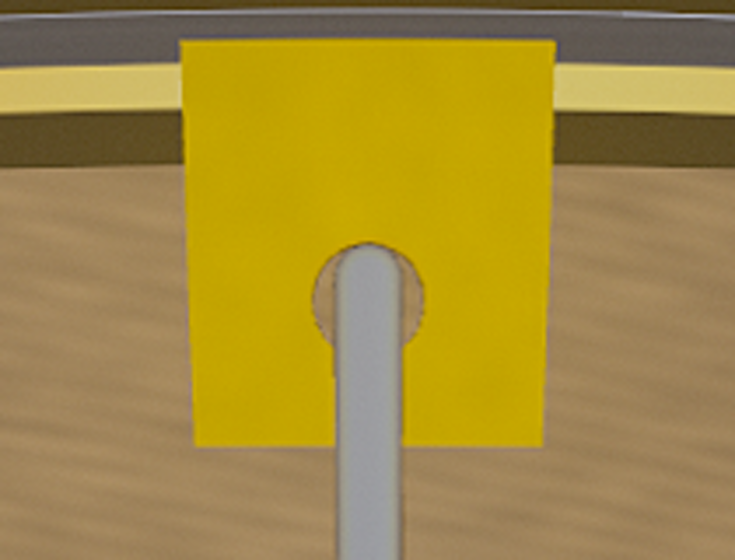

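Request:
{"api": "jog_arm", "payload": {
  "increments": [
    [-0.0005,0,0.005,0],
    [-0.0005,0,0.011,0],
    [-0.0005,0,0.017,0],
    [-0.0005,0,0.022,0],
    [-0.0005,0,0.026,0],
    [-0.0005,0,0.028,0],
    [-0.0005,0,0.028,0],
    [-0.0005,0,0.028,0]
  ]
}}

```text
clock: 8.68
position: [603.9, -20.5, 76.0]
ee_rot: [0.996, 0.091, 0.003, 0.002]
contact_force: [0.0, 0.0, -0.3]
gripper_width: 21.5
```

Run:
```python
from h import *
s=read_state();print(s['clock'],yaw(s),s['position'],s['contact_force'],s['wrist_torque'])
show("wrist","w4",(150,0,360,160),3.5)
M=R.from_quat(s['ee_rot']).as_matrix();print(M[:,0])
```

```text
8.675 10.421953364532277 [603.90040192 -20.4789296   76.04839867] [ 0.02555961  0.02402059 -0.25494328] [-0.0573528   0.03370259  0.01420632]
[0.98348488 0.1808928  0.00594035]
```

View pics/w4.png

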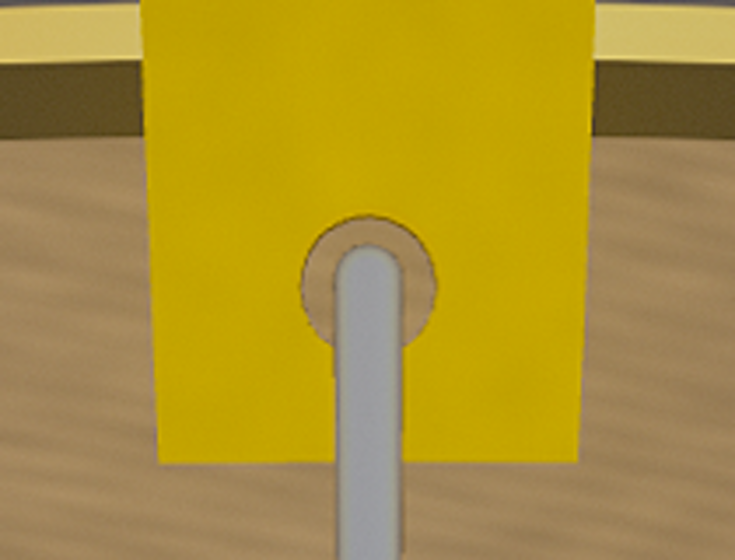

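Request:
{"api": "jog_arm", "payload": {
  "increments": [
    [-0.0008,0,0,0],
    [-0.0016,0,0,0],
    [-0.0024,0,0,0],
    [-0.0032,0,0,0],
    [-0.004,0,0,0],
    [-0.0048,0,0,0],
    [-0.0056,0,0,0],
    [-0.0064,0,0,0],
    [-0.0072,0,0,0],
    [-0.008,0,0,0]
  ]
}}

```text
clock: 9.98
position: [596.4, -21.8, 76.2]
ee_rot: [0.996, 0.091, 0.004, 0.002]
contact_force: [2.5, -0.4, -2.8]
gripper_width: 21.2
```

Request:
{"api": "jog_arm", "payload": {
  "increments": [
    [-0.001,0,0,0],
    [-0.003,0,0,0],
    [-0.0055,0,0,0],
    [-0.008,0,0,0],
    [-0.011,0,0,0],
    [-0.014,0,0,0],
    [-0.017,0,0,0],
    [-0.0195,0,0,0],
    [-0.022,0,0,0],
    [-0.024,0,0,0]
  ]
}}

```text
clock: 11.22
position: [572.7, -26.2, 76.1]
ee_rot: [0.996, 0.091, 0.004, 0.002]
contact_force: [3.1, 0.0, -1.5]
gripper_width: 21.2
```

Request:
{"api": "jog_arm", "payload": {
  "increments": [
    [-0.0015,0,0,0],
    [-0.004,0,0,0],
    [-0.0065,0,0,0],
    [-0.009,0,0,0],
    [-0.0115,0,0,0],
    [-0.014,0,0,0],
    [-0.0165,0,0,0],
    [-0.019,0,0,0],
    [-0.021,0,0,0],
    [-0.0225,0,0,0]
  ]
}}

```text
clock: 12.48
position: [550.5, -30.3, 76.0]
ee_rot: [0.996, 0.091, 0.004, 0.002]
contact_force: [2.5, 0.8, -1.4]
gripper_width: 21.6
```

Run:
```python
from h import *
s=read_state();print(s['clock'],yaw(s),s['position'],s['contact_force'],s['wrist_torque'])
show("wrist","w5",(150,0,360,160),3.5)
show("top","t5",(195,55,325,205),4)
```

```text
12.475 10.433630177871589 [550.53325424 -30.28626841  76.03695315] [ 2.5034485   0.77866179 -1.37688361] [ 0.11378574 -0.87954072  0.00338541]
```

View pics/w5.png

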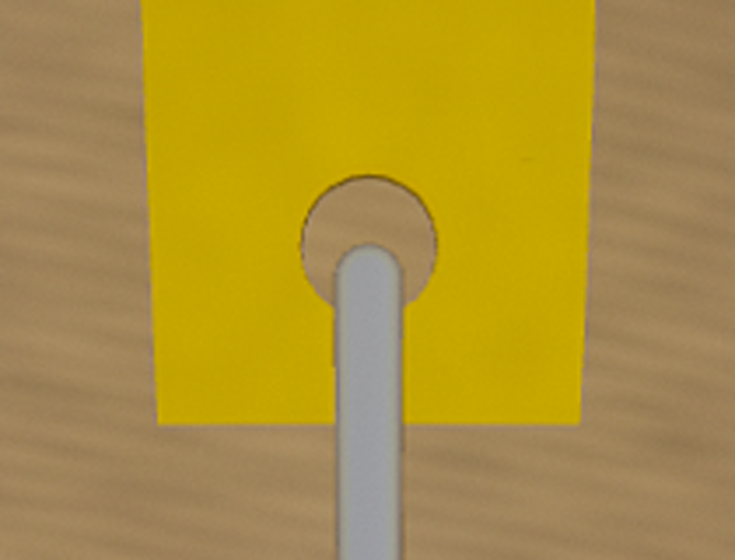

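View pics/t5.png

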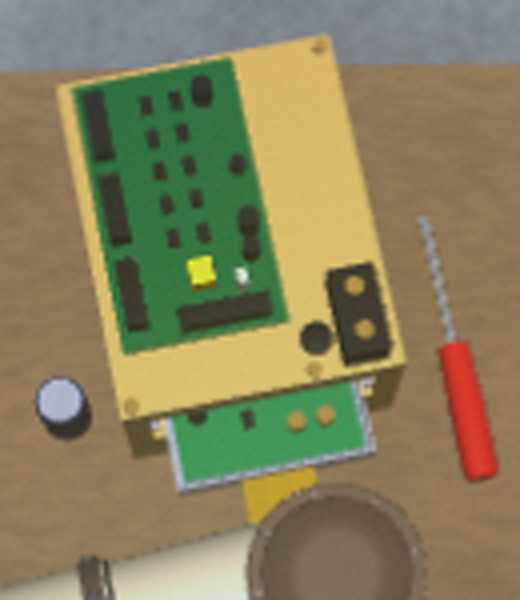

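Request:
{"api": "jog_arm", "payload": {
  "increments": [
    [-0.001,0,0,0],
    [-0.0025,0,0,0],
    [-0.004,0,0,0],
    [-0.0055,0,0,0],
    [-0.007,0,0,0],
    [-0.0085,0,0,0],
    [-0.01,0,0,0],
    [-0.011,0,0,0]
  ]
}}

```text
clock: 13.58
position: [539.5, -32.3, 76.0]
ee_rot: [0.996, 0.091, 0.004, 0.002]
contact_force: [2.7, 0.6, -1.1]
gripper_width: 21.9
```

Request:
{"api": "jog_arm", "payload": {
  "increments": [
    [-0.0009,0,0,0],
    [-0.0018,0,0,0],
    [-0.0027,0,0,0],
    [-0.0035,0,0,0]
  ]
}}

```text
clock: 14.08
position: [536.0, -33.0, 76.0]
ee_rot: [0.996, 0.091, 0.004, 0.002]
contact_force: [2.5, 0.6, -0.8]
gripper_width: 21.2
```

Request:
{"api": "jog_arm", "payload": {
  "increments": [
    [-0.0009,0,0,0],
    [-0.0018,0,0,0],
    [-0.0027,0,0,0],
    [-0.0035,0,0,0]
  ]
}}

```text
clock: 14.58
position: [532.5, -33.6, 76.0]
ee_rot: [0.996, 0.091, 0.004, 0.002]
contact_force: [2.8, 0.8, -0.5]
gripper_width: 21.6
```

Request:
{"api": "jog_arm", "payload": {
  "increments": [
    [-0.0009,0,0,0],
    [-0.0018,0,0,0],
    [-0.0027,0,0,0],
    [-0.0035,0,0,0]
  ]
}}

```text
clock: 15.08
position: [529.0, -34.2, 76.0]
ee_rot: [0.996, 0.091, 0.004, 0.002]
contact_force: [2.9, 0.0, -0.7]
gripper_width: 20.9
```

Request:
{"api": "jog_arm", "payload": {
  "increments": [
    [-0.0009,0,0,0],
    [-0.0018,0,0,0],
    [-0.0027,0,0,0],
    [-0.0035,0,0,0]
  ]
}}

```text
clock: 15.58
position: [525.5, -34.9, 76.0]
ee_rot: [0.996, 0.091, 0.004, 0.002]
contact_force: [2.1, 0.4, -1.5]
gripper_width: 21.4
```

Request:
{"api": "jog_arm", "payload": {
  "increments": [
    [-0.0009,0,0,0],
    [-0.0018,0,0,0],
    [-0.0027,0,0,0],
    [-0.0035,0,0,0]
  ]
}}

```text
clock: 16.08
position: [522.1, -35.5, 76.0]
ee_rot: [0.996, 0.091, 0.004, 0.002]
contact_force: [2.5, 1.2, -1.6]
gripper_width: 21.8
```

Request:
{"api": "jog_arm", "payload": {
  "increments": [
    [-0.0009,0,0,0],
    [-0.0018,0,0,0],
    [-0.0027,0,0,0],
    [-0.0035,0,0,0]
  ]
}}

```text
clock: 16.58
position: [518.5, -36.2, 75.9]
ee_rot: [0.996, 0.091, 0.004, 0.002]
contact_force: [3.7, -0.4, -0.8]
gripper_width: 21.2
```

Request:
{"api": "jog_arm", "payload": {
  "increments": [
    [-0.0007,0,0,0],
    [-0.0014,0,0,0],
    [-0.002,0,0,0]
  ]
}}

```text
clock: 16.95
position: [516.7, -36.5, 76.0]
ee_rot: [0.996, 0.091, 0.004, 0.002]
contact_force: [4.3, 0.3, -0.3]
gripper_width: 21.3
```

Request:
{"api": "jog_arm", "payload": {
  "increments": [
    [-0.0006,0,0,0],
    [-0.0012,0,0,0],
    [-0.0012,0,0,0]
  ]
}}

```text
clock: 17.32
position: [516.1, -36.6, 76.0]
ee_rot: [0.996, 0.091, 0.005, 0.002]
contact_force: [5.7, 0.9, -2.9]
gripper_width: 21.4
```

Run:
```python
from h import *
s=read_state();print(s['clock'],s['position'],s['contact_force'],s['wrist_torque'])
```

```text
17.325 [516.05856222 -36.62117389  76.01680601] [ 5.69130343  0.9212672  -2.85614024] [ 0.10033125 -1.37772198 -0.00394726]
```

Request:
{"api": "jog_arm", "payload": {
  "increments": [
    [-0.0007,0,0,0],
    [-0.0014,0,0,0],
    [-0.002,0,0,0],
    [-0.002,0,0,0]
  ]
}}

```text
clock: 17.82
position: [515.3, -36.7, 76.0]
ee_rot: [0.996, 0.091, 0.006, 0.002]
contact_force: [7.1, 0.0, -4.7]
gripper_width: 21.4
```

Request:
{"api": "jog_arm", "payload": {
  "increments": [
    [-0.0008,0,0,0],
    [-0.0016,0,0,0],
    [-0.0024,0,0,0],
    [-0.003,0,0,0],
    [-0.003,0,0,0]
  ]
}}

```text
clock: 18.45
position: [514.4, -36.9, 76.0]
ee_rot: [0.996, 0.091, 0.008, 0.002]
contact_force: [9.4, 0.5, -6.1]
gripper_width: 21.3
```

Run:
```python
from h import *
s=read_state();print(s['clock'],s['position'],s['contact_force'],s['wrist_torque'])
show("wrist","w6",(150,0,360,160),3.5)
```

```text
18.45 [514.41661246 -36.88820102  75.96647683] [ 9.43462128  0.48092443 -6.1421481 ] [-0.05492618 -2.22411582 -0.09226607]
```

View pics/w6.png

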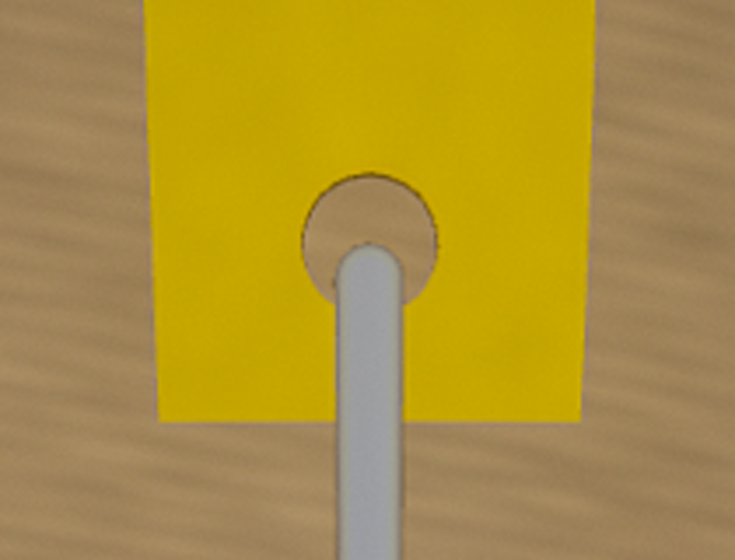

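Request:
{"api": "jog_arm", "payload": {
  "increments": [
    [-0.001,0,0,0],
    [-0.002,0,0,0],
    [-0.0026,0,0,0],
    [-0.0026,0,0,0],
    [-0.0026,0,0,0],
    [-0.0026,0,0,0],
    [-0.0026,0,0,0],
    [-0.0026,0,0,0]
  ]
}}

```text
clock: 19.5
position: [514.3, -36.7, 76.5]
ee_rot: [0.996, 0.092, 0.011, 0.001]
contact_force: [8.2, 1.4, -3.3]
gripper_width: 21.4
```

Run:
```python
from h import *
s=read_state();print(s['clock'],s['position'],s['contact_force'],s['wrist_torque'])
```

```text
19.5 [514.33043423 -36.68474987  76.49763071] [ 8.18664862  1.4397329  -3.29640912] [ 0.2940394  -2.21780697  0.00340944]
```

Request:
{"api": "jog_arm", "payload": {
  "increments": [
    [-0.001,0,0,0],
    [-0.002,0,0,0],
    [-0.003,0,0,0],
    [-0.003,0,0,0],
    [-0.003,0,0,0]
  ]
}}

```text
clock: 20.12
position: [513.7, -36.7, 76.5]
ee_rot: [0.996, 0.092, 0.013, 0.001]
contact_force: [9.5, -0.0, -6.5]
gripper_width: 21.1
```

Request:
{"api": "jog_arm", "payload": {
  "increments": [
    [-0.003,0,0,0],
    [-0.003,0,0,0],
    [-0.003,0,0,0],
    [-0.003,0,0,0],
    [-0.003,0,0,0]
  ]
}}

```text
clock: 20.75
position: [513.6, -36.6, 76.9]
ee_rot: [0.996, 0.092, 0.016, 0.001]
contact_force: [10.9, 0.4, -4.7]
gripper_width: 21.5
```

Run:
```python
from h import *
s=read_state();print(s['clock'],s['position'],s['contact_force'],s['wrist_torque'],R.from_quat(s['ee_rot']).as_matrix()[:,0])
show("wrist","w7")
```

```text
20.75 [513.57034667 -36.60430612  76.93364053] [10.93128354  0.40855713 -4.65620159] [ 0.20334658 -2.42276183 -0.06292967] [0.9824813  0.18353996 0.03230458]
```

View pics/w7.png

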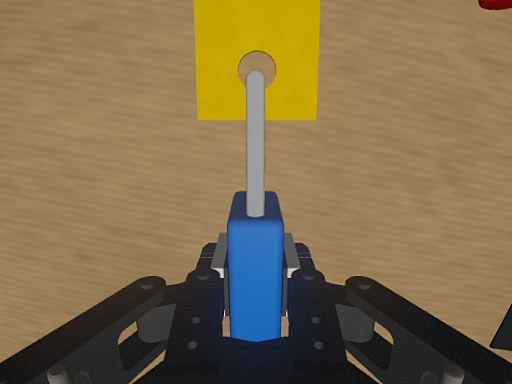

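Request:
{"api": "jog_arm", "payload": {
  "increments": [
    [0.0008,0,0,0],
    [0.0016,0,0,0],
    [0.0024,0,0,0],
    [0.0032,0,0,0],
    [0.004,0,0,0],
    [0.0048,0,0,0],
    [0.0055,0,0,0],
    [0.0055,0,0,0]
  ]
}}

```text
clock: 21.8
position: [518.8, -35.7, 77.0]
ee_rot: [0.996, 0.092, 0.016, 0.001]
contact_force: [0.5, 0.5, -2.3]
gripper_width: 20.9
```

Run:
```python
from h import *
s=read_state();print(s['clock'],s['position'],s['contact_force'],s['wrist_torque'],R.from_quat(s['ee_rot']).as_matrix()[:,0])
show("wrist","w8",(150,0,360,160),3.5)
```

```text
21.8 [518.76774412 -35.66607005  76.9735673 ] [ 0.54644332  0.54991529 -2.28833512] [-0.01856847  0.08915778  0.03725697] [0.9825356  0.18336437 0.03164335]
```

View pics/w8.png

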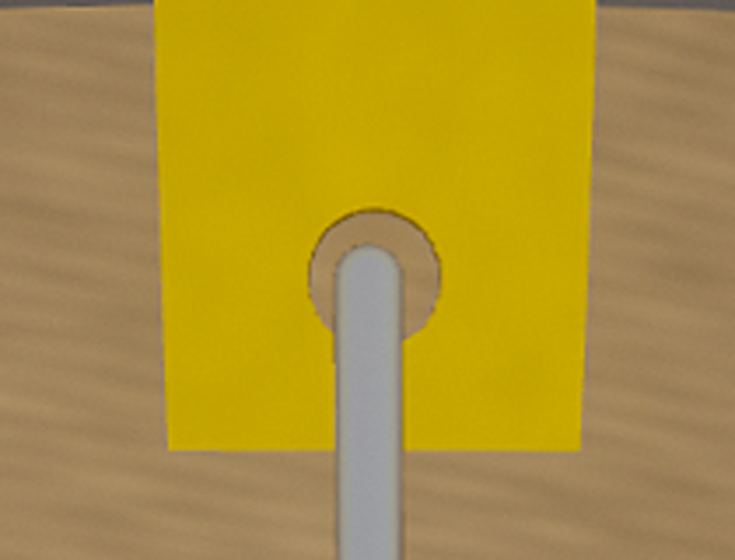

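Request:
{"api": "jog_arm", "payload": {
  "increments": [
    [0.0006,0.0005,0,0],
    [0.0006,0.0005,-0.003,0],
    [0.0007,0.0005,-0.008,0],
    [0.001,0.0005,-0.014,0],
    [0.0012,0.0005,-0.022,0],
    [0.0014,0.0005,-0.035,0],
    [0.0014,0.0005,-0.055,0],
    [0.0014,0.0005,-0.075,0],
    [0.0014,0.0005,-0.085,0],
    [0.0014,0.0005,-0.085,0]
  ]
}}

```text
clock: 23.1
position: [517.9, -35.8, 162.9]
ee_rot: [0.996, 0.092, 0.017, 0.001]
contact_force: [-0.5, 0.2, -2.8]
gripper_width: 21.1
```

Run:
```python
from h import *
np.set_printoptions(precision=2,suppress=True)
s=read_state();print(s['clock'],yaw(s),s['position'],s['contact_force'],R.from_quat(s['ee_rot']).as_matrix())
show("wrist","w9")
to(490.6,-314.3,162,2.3)
```

```text
23.1 10.575008152051442 [517.85 -35.82 162.94] [-0.48  0.16 -2.85] [[ 0.98  0.18  0.03]
 [ 0.18 -0.98  0.  ]
 [ 0.03  0.   -1.  ]]
rel [-0.08  0.27 -0.  ] turn 8.26 rows 4.5
```

View pics/w9.png

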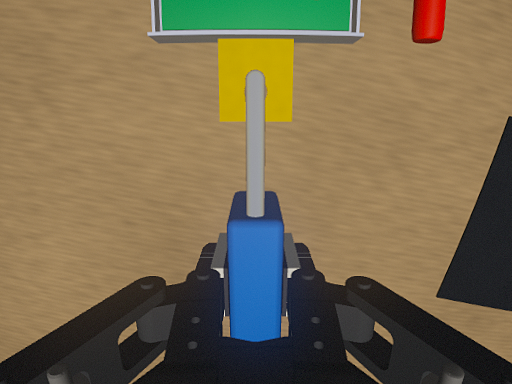

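Request:
{"api": "jog_arm", "payload": {
  "increments": [
    [-0.01,0.03,0,1],
    [-0.022,0.075,0,3],
    [-0.036,0.125,0,5],
    [-0.05,0.175,0,6],
    [-0.065,0.22,0,7],
    [-0.074,0.255,0,8],
    [-0.078,0.268,0,8.3],
    [-0.078,0.269,0,8.3],
    [-0.078,0.269,0,8.3]
  ]
}}

```text
clock: 24.28
position: [489.9, -313.7, 160.5]
ee_rot: [1.0, 0.02, 0.016, -0.001]
contact_force: [0.0, -0.5, -1.9]
gripper_width: 21.7
```

Run:
```python
from h import *
np.set_printoptions(precision=4,suppress=True)
s=read_state();print(s['clock'],yaw(s),s['position'],s['contact_force'],R.from_quat(s['ee_rot']).as_matrix())
to(490.6,-314.3,36,2.3)
show("scene","sc9",(130,120,330,330),2.8)
```

```text
24.275 2.3136684078351193 [ 489.9153 -313.6642  160.4937] [ 0.0155 -0.5149 -1.895 ] [[ 0.9987  0.0404  0.0315]
 [ 0.0404 -0.9992  0.0017]
 [ 0.0315 -0.0004 -0.9995]]
rel [-0.0033  0.0007  0.1245] turn 0.01 rows 2.0
```

View pics/sc9.png

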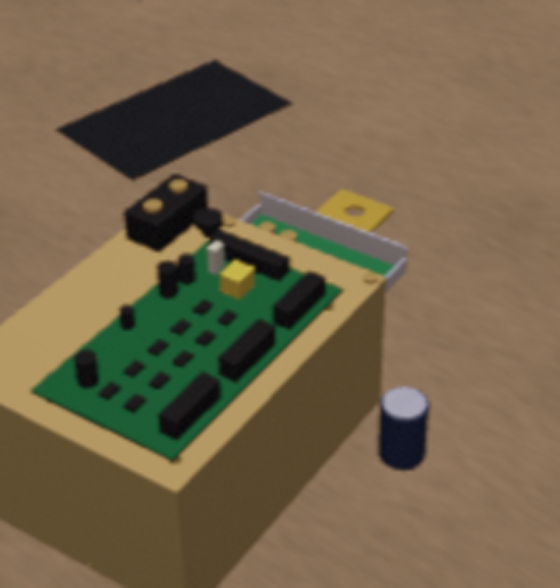

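Request:
{"api": "jog_arm", "payload": {
  "increments": [
    [-0.001,0.0005,0.03,0],
    [-0.002,0.0005,0.07,0],
    [-0.003,0.0007,0.1,0],
    [-0.0033,0.0007,0.115,0],
    [-0.0033,0.0007,0.122,0],
    [-0.0033,0.0007,0.1245,0],
    [-0.0033,0.0007,0.1245,0]
  ]
}}

```text
clock: 25.2
position: [491.4, -314.3, 37.0]
ee_rot: [1.0, 0.021, 0.017, -0.0]
contact_force: [-0.3, -0.7, -1.0]
gripper_width: 21.0
```

Request:
{"api": "jog_arm", "payload": {
  "increments": [
    [0,0,0.001,0],
    [0,0,0.002,0],
    [0,0,0.003,0],
    [0,0,0.004,0],
    [0,0,0.005,0],
    [0,0,0.0055,0],
    [0,0,0.0055,0]
  ]
}}

```text
clock: 26.08
position: [491.5, -314.3, 31.4]
ee_rot: [1.0, 0.021, 0.017, -0.0]
contact_force: [-0.2, 0.4, -1.9]
gripper_width: 21.3
```

Request:
{"api": "jog_arm", "payload": {
  "increments": [
    [0,0,0.0005,0],
    [0,0,0.001,0],
    [0,0,0.0015,0],
    [0,0,0.0015,0]
  ]
}}

```text
clock: 26.58
position: [491.6, -314.3, 30.0]
ee_rot: [1.0, 0.021, 0.017, -0.0]
contact_force: [0.6, -0.1, -1.0]
gripper_width: 21.2
```

Request:
{"api": "jog_arm", "payload": {
  "increments": [
    [0,0,0.0005,0],
    [0,0,0.001,0],
    [0,0,0.0015,0],
    [0,0,0.0015,0]
  ]
}}

```text
clock: 27.08
position: [491.7, -314.3, 29.9]
ee_rot: [1.0, 0.021, 0.017, 0.0]
contact_force: [-2.5, 2.3, 8.6]
gripper_width: 21.0
```

Run:
```python
from h import *
np.set_printoptions(precision=4,suppress=True)
s=read_state();print(s['clock'],yaw(s),s['position'],s['contact_force'],s['wrist_torque'],R.from_quat(s['ee_rot']).as_matrix()[:,0])
show("scene","sc10",(140,120,240,200),6)
```

```text
27.075 2.3875919082841923 [ 491.7247 -314.3338   29.8597] [-2.4945  2.3009  8.608 ] [ 0.6688  0.8665 -0.0661] [0.9986 0.0416 0.0334]
```

View pics/sc10.png

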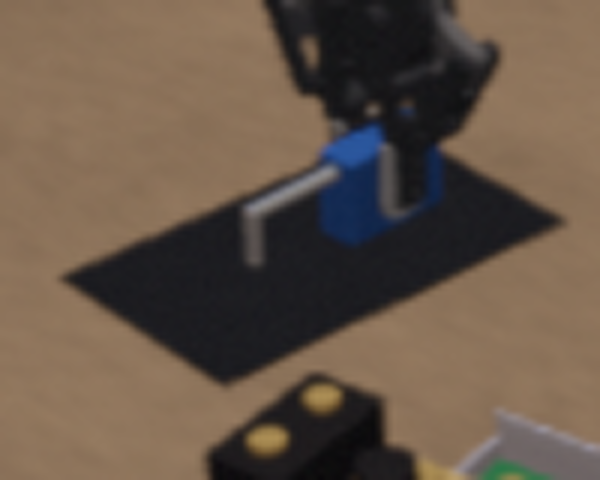

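Request:
{"api": "jog_arm", "payload": {
  "increments": [
    [0,0,0,0],
    [0,0,0,0],
    [0,0,0,0],
    [0,0,0,0],
    [0,0,0,0],
    [0,0,0,0],
    [0,0,0,0],
    [0,0,0,0]
  ],
  "hand": 1
}}

```text
clock: 28.12
position: [491.7, -314.3, 29.8]
ee_rot: [1.0, 0.021, 0.017, 0.0]
contact_force: [-0.5, -0.3, 0.6]
gripper_width: 85.5
```

Request:
{"api": "jog_arm", "payload": {
  "increments": [
    [0,0,-0.01,0],
    [0,0,-0.03,0],
    [0,0,-0.07,0],
    [0,0,-0.11,0],
    [0,0,-0.15,0],
    [0,0,-0.18,0],
    [0,0,-0.19,0],
    [0,0,-0.19,0],
    [0,0,-0.19,0]
  ]
}}

```text
clock: 29.25
position: [484.6, -314.1, 218.1]
ee_rot: [1.0, 0.021, 0.015, -0.001]
contact_force: [-1.0, 0.5, 0.4]
gripper_width: 85.4
```

Run:
```python
from h import *
np.set_printoptions(precision=4,suppress=True)
s=read_state();np.save("s11.npy",s,allow_pickle=True);print(s['clock'],yaw(s),s['position'],s['contact_force'],s['gripper_width'])
show("wrist","w11");show("scene","sc11");show("top","t11",(100,55,410,285),2.5)
```

```text
29.25 2.37082522131888 [ 484.633  -314.0501  218.1089] [-0.9614  0.4548  0.4155] 85.41957364410143
```

View pics/w11.png

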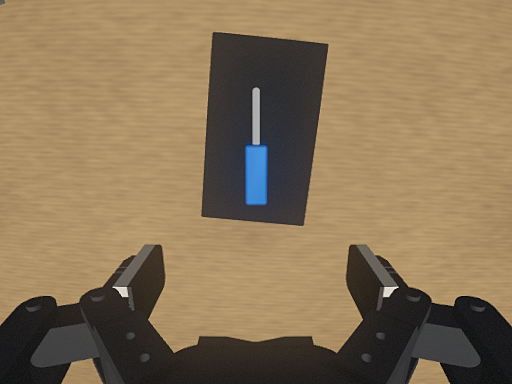

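View pics/sc11.png

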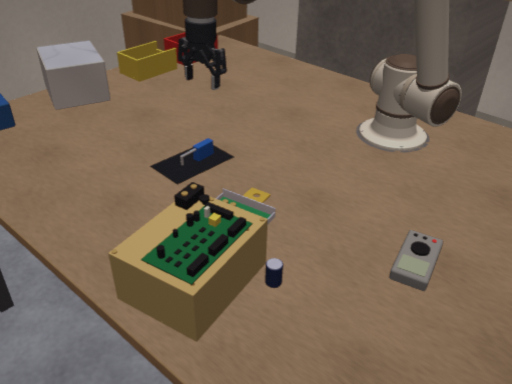

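View pics/t11.png

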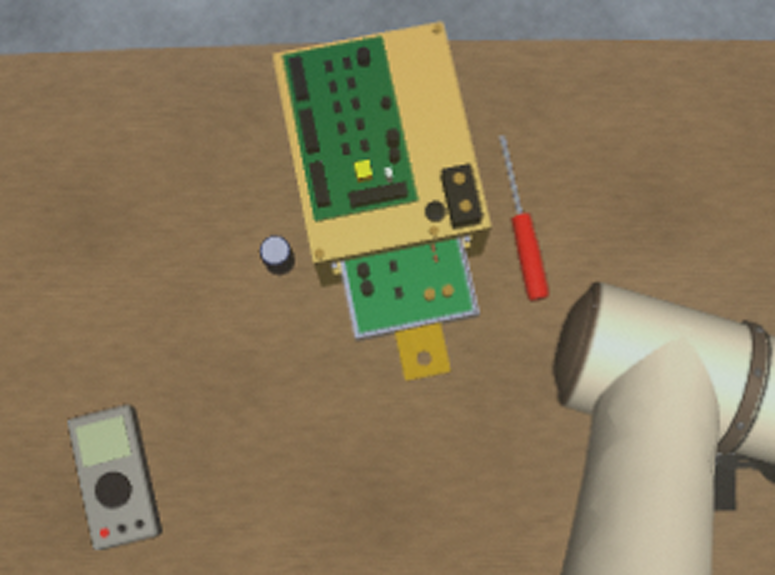

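Run:
```python
from h import *
np.set_printoptions(precision=1,suppress=True)
C=cam("top");h=onz(C,[(269.6,198.2)],70)[0];h0=onz(C,[(263,168)],70)[0];print("hole now",h,"travel",np.linalg.norm(h-h0))
a=cv2.imread("pics/t11_raw.png");b=cv2.imread("pics/top0.png");d=cv2.absdiff(a,b).max(2)
for n,(x0,y0,x1,y1) in dict(meter=(120,210,170,280),cap=(200,145,222,170),sd=(296,105,322,178)).items(): print(n,(d[y0:y1,x0:x1]>40).sum())
s=np.load("s11.npy",allow_pickle=True).item();W=cam("wrist",s)
im=cv2.imread("pics/w11_raw.png");m,cs=blob(im,(100,120,120),(130,255,255),(200,60,330,230))
P=onz(W,cv2.boxPoints(cv2.minAreaRect(cs[0])),47);print(P,np.linalg.norm(P-np.roll(P,1,0),axis=1));print(read_state()['clock'],job_done())
```

```text
hole now [595.4 -23.3  70. ] travel 84.49577294423841
meter 0
cap 0
sd 0
[[ 461.8 -304.7   47. ]
 [ 520.5 -302.7   47. ]
 [ 521.3 -323.6   47. ]
 [ 462.8 -326.6   47. ]] [22.  58.7 21.  58.7]
the job is handed in; nothing more can be done
29.4 None
```

The tray is drawn out to its stop and left there, and the hook is back upright on its mat. I handed the job in at 29.4 s.

- **Pull:** I drew the tray out by the hook in the finger hole, with about 2–4 N of drag most of the way. The force then rose at the stop. The readings there were 9.4, 8.2, 9.5 and 10.9 N along the pull, over about 2.3 s.
- **Tray:** It stays about 84 mm out from where it started, measured roughly from the top camera. It sprang back a little when the hook was released. I backed the hook off 5 mm inside the hole before lifting it.
- **Hook:** The wrist camera shows it on the mat with a top face of about 59 x 21 mm at the expected height, so it is standing upright, within about 2 mm of where it began.
- **Bystanders:** The top picture shows no change around the meter, capacitor or screwdriver. The gripper is open and clear.

**Disagreements:**
- **Downward force:** At the stop the sensor also read 3–6.5 N downward. The largest combined reading was about 12 N, but I only have readings at the end of each move, so peaks in between went unseen.
- **Tilt:** The tool tipped about 2° during the pull and stayed tipped, because the moves cannot correct tilt. The hook was set down slightly heel-first, with 8.6 N on the mat, and settled flat when released.

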